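# Lock the tomato slicer's blade cassette with a linchpin

## Robot

A 6-joint arm with a two-finger parallel gripper is mounted at the origin on the work surface. World frame = base frame: x ahead of the robot, y to its left, z up, the work surface at z = 0. Lengths are in mm, angles in rad, forces in N, time in s.
With the tool pointing down it reaches from about 275 to 750 mm from the base axis. Payload 10.2 kg.
Tool frame: the origin (TCP) lies at the very end of the fingers, on their centre line; the grasp point (between the pads) lies 19 mm behind it; z points along the fingers, y is the line along which they close (so a half turn about z gives the same grasp; the last joint's range is limited). The gripper opens to 85 mm and grips with 20 to 120 N. Pads are 22 mm wide; open, the fingers measure 114 mm over their backs; the gripper's body (76 mm by 85 mm) begins 54 mm behind the grasp point. The pads swing forward as they close: fully open they stand 13 mm farther back than shut.
Start: joints at [1.007, 0.313, 1.498, -0, 1.331, -0.223], TCP at [175.489, 494.808, 231.294] pointing down, gripper open.
Joint ranges: [-2.94, 2.94], [-0.97, 2.17], [0.19, 2.56], [-1.23, 4.37], [0.02, 3.11], [-2.88, 2.88]. Speed limits (rad/s): [2.39, 2.39, 3.01, 3.14, 3.14, 3.14].

## Interface

Orientations are given as a unit quaternion [w, x, y, z].
In Python, from rig import * gives the robot as it stands. The module is installed in compiled form; this text tells all that it offers.
- The arm moves only by the shell command python3 -m crank 'ROWS' [FORCE]. ROWS is JSON, a list that holds one entry, the list of rows, each a list of 7 numbers: the shift along the tool's x, y, z in units of 25 mm (1.0 is 25 mm), then the turn, a rotation vector about the tool's x, y, z in units of 8 degrees (1.0 is 8 degrees), then the finger opening in mm, from 0 to 85.4. A call has exactly 8 rows; each row shifts and turns the commanded pose from where the row before left it, along the tool's axes as they then stand; what a row does not reach is not made up. A row lasts 1/10 s, in which the tool goes at most 50 mm and 8.59 degrees, less where a joint would pass 70% of its speed; a pose out of reach is approached as far as the arm can. A call is refused whole if a number of a shift passes 1 or a number of a turn 1, either way. A call with a gripper value outside its range is refused whole. The fingers move at their own pace and stop on an object; FORCE is the grip in N (left out, the last holds). Time passes only in rows, so rows that do not move let the fingers close, or fill a call up. It gives the time, the measured TCP pose, the force, the opening and the grip force at its end, in the units of the state.
- sense(): the state, without advancing time (a new reading comes with each control period).
- capture(name): name is "scene" or "top"; returns the picture (420x560x3 uint8, blue, green, red); there is no depth.
- camera_model(name): a dict with "fx", "fy", "cx", "cy" (pixels), "world_from_camera" (4x4, takes a point from camera to world coordinates). Camera axes: x right, y up, looking along -z (the intrinsics and any distortion apply to the point x, -y, -z); pixel columns grow to the right and rows downward; lengths in mm; the calibration is good to about 2 mm. A picture is of the moment at which its call begins. camera_model takes no time and is no camera call.
- finish_job(): hands the job in; it is judged then, once.
The state is a dict: "time_s": time; "joints": joint angles; "dq": joint speeds; "tau": joint torques, N m; "eef_pos": TCP position; "ee_rot": TCP orientation; "force": force on the tool from outside, world axes, zero at the start; "wrist_torque": the same for the moment, N m; "grip_width": opening from 0.0 (shut) to 1.0 (fully open); "grip_force": force on a finger pad.
Only numpy, scipy, OpenCV 4.12 (cv2) and the standard library are available. Lean on these libraries where they do the work, as an engineer would, in place of code of your own. Each camera call takes 0.05 s, during which the arm holds its last target. There are 200 camera calls.

## Task

Lock the blade cassette of the tomato slicer: take the linchpin with the ring out of its white stand, feel gently for the hole in the slicer's steel tongue (its exact place along the tongue is not known; never ram the pin) and put the pin in fully home, its ring still open and pointing out past the tongue's free end. Then swing the sprung ring down over the tongue's end until it snaps shut against the end of the pin, and let go. Leave the plain pin and everything else on the bench where they are.

Things in the scene. Friction and masses are not known exactly. Their poses are not given: they have to be found in the camera images.
- linchpin: the linchpin (about 150 g), loose, upright in the stand's front hole at the start. Origin: centre of its collar's underside, z up the pin. Collar 24 mm wide, 4 mm thick; above it a yellow head 16 x 16 mm square (sides along x and y) from z = 4 to 36 mm: grip it across y, fingertips above z = 12 mm to clear the ring. The open ring points along -x.
- pin_nose (a point): centre of the pin's lower end, 36 mm below the linchpin's origin. The steel shank is 10 mm in diameter; its last 1.5 mm taper to a flat nose of 8 mm.
- ring (a joint): angle of the brass ring about its hinge, along the pin's y axis, 8 mm above the pin's origin. 0 = open (level, along the pin's -x), 1.40 = shut (hanging beside the pin's end). Over-centre spring: below 0.65 rad it springs back open, beyond that it snaps shut by itself. Pressing the bar down takes about 3 N at first (0.13 N m), then less.
- ring_bar (a point): middle of the ring's outer cross bar, 42 mm from the hinge. The ring is a loop of 5 mm wire, 48 mm wide outside and 34 mm or more inside along y; when shut it goes round the tongue.
- slicer: the tomato slicer, aluminium with a red pusher, fixed. Origin on the table straight below hole_zone; x points into the slicer. A flat dark-steel tongue, 22 mm wide (y), 16 mm thick, top at z = 120 mm, sticks out of the front plate along -x. The plate's face is at x = 37 mm, its top at z = 147 mm; the slicer reaches to x = 255, y +-85, z 182 mm. Free space below the tongue.
- hole_zone (a point): point on the tongue's top, middle of its width. The upright square 12 x 12 mm through-hole is on the tongue's middle line, anywhere up to 15 mm before or behind this point along the slicer's x, and is not measured: feel for it. Beside the hole the nose stands on the tongue; with the pin home the linchpin's origin is at this height.
- plate_face (a point): point on the slicer's front plate where the tongue comes out, 37 mm from hole_zone along x, at the height of the tongue's top. The tongue's free end is 15 mm from the hole's centre towards -x. The tongue slides in the slicer only against about 40 N of friction. Move the pin slowly (15 mm/s or less) where it may touch: a push or knock of the pin on the slicer over 40 N is ramming.
- pin_stand: white plastic block 130 (x) x 56 (y) x 62 mm high, fixed, with two upright holes 15 mm diameter, 50 mm deep: the linchpin stands in the front one (x = -32 mm), a plain pin in the rear one (x = +34 mm). It may stand to the left or the right of the slicer. Origin at the centre of its underside.
- plain_pin: a plain steel pin with black knob and no ring, loose, in the stand's rear hole; its top is 16 mm above the stand. Not to be used. Origin at its collar's underside.
- wood_bowl: loose wooden bowl, 136 mm across, 65 mm high; bystander. Origin under its centre.
- oil_bottle: loose amber bottle, 64 mm diameter, 190 mm high; bystander. Origin under its centre.
- paper_cup: loose white cup, 84 mm across, 90 mm high; bystander. Origin under its centre.
- tomato: loose red tomato, 76 mm across, 52 mm high, on the green board; bystander. Origin under its centre.
- orange_tomato: loose orange tomato, 76 mm across, 52 mm high, on the green board; bystander. Origin under its centre.
- spatula: loose spatula lying on the green board; bystander.

How it is judged (in metres and radians):
On the way, in this order (a step that is already met when the one before it is completed fails the run):
1. the linchpin is fully home in the tongue's hole, collar on the tongue, ring still open (z of linchpin in the frame of slicer between 0.1175 and 0.1225 m and y of linchpin in the frame of slicer between -0.004 and 0.004 m and x of linchpin in the frame of slicer between -0.02 and 0.02 m and angle between linchpin's own z axis and vertical below 0.12 rad and value of joint ring below 0.4 rad), for 0.2 s.
2. the ring has been swung over and snapped shut with the pin still home (z of linchpin in the frame of slicer between 0.1175 and 0.1225 m and y of linchpin in the frame of slicer between -0.004 and 0.004 m and x of linchpin in the frame of slicer between -0.02 and 0.02 m and angle between linchpin's own z axis and vertical below 0.12 rad and value of joint ring above 1.3 rad), for 0.2 s.
At the end, for the whole second after the job is handed in: the linchpin stands upright (0.12 rad) in the tongue's hole, collar within 2.5 mm of the tongue's top, 4 mm of its middle line and 20 mm of the hole zone along it, turned within 0.35 rad of the tongue's line, ring shut (beyond 1.3 rad), at rest (below 0.02 m/s) and released (all of step 2 and angle between the x axis of linchpin and the x axis of slicer, either way round below 0.35 rad and linear speed of linchpin below 0.02 m/s); the robot touches nothing.
It fails at once if the pin is rammed or wedged: more than 40 N between the linchpin and the slicer (contact force between linchpin and slicer above 40 N).
It fails at once if the hand or arm presses on the slicer with more than 25 N (contact force between any of the arm, the fingers and slicer above 25 N).
It fails at once if the plain pin is moved by more than 20 mm (distance of plain_pin from where it was at the start of the episode above 0.02 m).
It fails at once if a bystander on the bench is moved by more than 40 mm (distance of any of wood_bowl, oil_bottle, paper_cup, tomato, orange_tomato, spatula from where it was at the start of the episode above 0.04 m).
It also fails if it takes over 72 s, if anything falls off the work surface, if the arm or the gripper's body presses on something with over 40 N, if the wrist force passes 120 N, or if a joint passes its speed limit or range.

## Working session

There is one attempt and no reset: what is moved stays moved. The work goes in short steps, Python scripts to look and compute and a shell command to move; the robot and the scene stay as the last step left them, time stands still between calls to the robot, and variables do not carry over. Pictures are saved under pics/ and viewed, at most 11 in all, crops included, and the job is handed in when it is done.

```bash
mkdir -p pics; python3 - <<'E'
from rig import *
import cv2,numpy as np
for n in("scene","top"):
    im=capture(n); cv2.imwrite(f"pics/{n}0.png",im); m=camera_model(n); print(n,{k:(np.round(v,3).tolist() if k=="world_from_camera" else v) for k,v in m.items()})
s=sense(); print({k:np.round(v,3).tolist() for k,v in s.items()})
E
```

```text
scene {'fx': 486.5818015083299, 'fy': 486.5818015083299, 'cx': 277.29196303073945, 'cy': 209.69989080904188, 'world_from_camera': [[-0.585, -0.44, 0.681, 1748.529], [0.811, -0.293, 0.507, 922.535], [-0.023, 0.849, 0.528, 1057.735], [0.0, 0.0, 0.0, 1.0]]}
top {'fx': 461.77960125742504, 'fy': 461.77960125742504, 'cx': 281.4525472949542, 'cy': 210.10750575467227, 'world_from_camera': [[-0.092, 0.971, -0.221, 224.422], [-0.996, -0.091, 0.014, 4.235], [-0.007, 0.221, 0.975, 1472.983], [0.0, 0.0, 0.0, 1.0]]}
{'time_s': 0.1, 'joints': [1.007, 0.313, 1.498, -0.0, 1.331, -0.223], 'dq': [0.0, -0.003, -0.002, -0.002, -0.001, -0.0], 'tau': [0.002, -41.29, -26.014, -0.0, 0.003, -0.0], 'eef_pos': [175.38, 494.626, 230.815], 'ee_rot': [-0.0, 0.17, 0.986, -0.0], 'force': [-0.252, 0.111, -0.421], 'wrist_torque': [-0.044, 0.03, -0.032], 'grip_force': 0.0, 'grip_width': 0.996}
```

View pics/scene0.png

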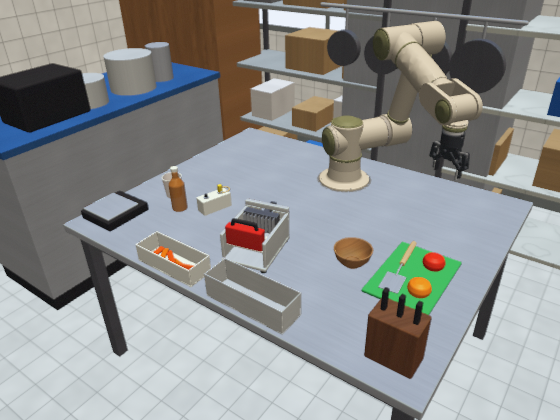

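View pics/top0.png

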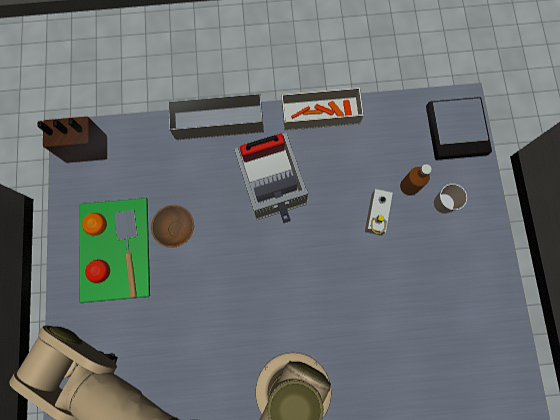

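The top view shows the slicer with its tongue near (285,214) pointing at the robot. The stand is on the right at about (379,211), with the linchpin at (379,222) and the plain pin at (382,199). I'll enlarge this area.

```bash
python3 - <<'E'
import cv2,numpy as np
a=cv2.imread("pics/top0.png")[180:250,240:410]; b=cv2.imread("pics/scene0.png")[170:275,180:305]
a=cv2.resize(a,None,fx=4.7,fy=4.7,interpolation=cv2.INTER_CUBIC)
cv2.imwrite("pics/topc.png",a); 
cv2.imwrite("pics/scenec.png",cv2.resize(b,None,fx=5,fy=5,interpolation=cv2.INTER_CUBIC))
E
```

```text
(no output)
```

View pics/topc.png

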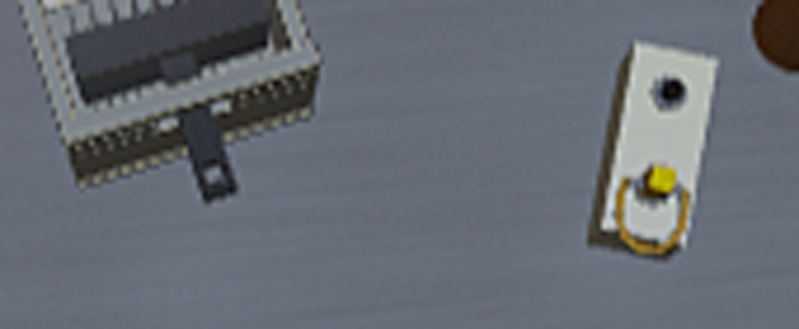

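View pics/scenec.png

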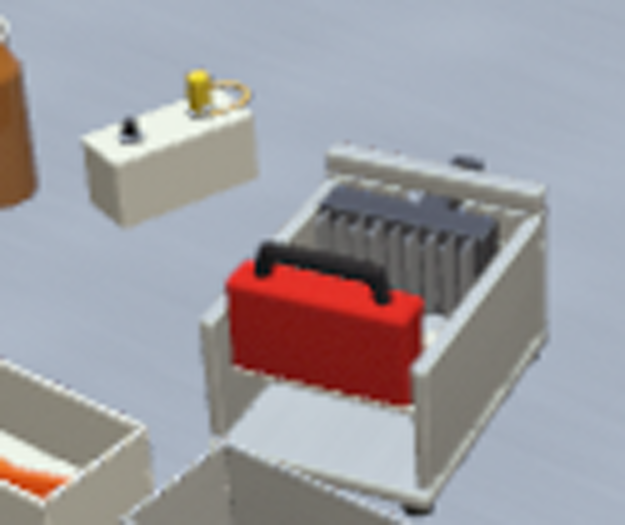

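The crops show the tongue's hole as a bright square at top pixel (285.5,217), the tongue's tip at about (286.5,222), and the ring pointing toward the robot. The yellow head is at (380.5,218). Next I'll measure these.

```bash
cat > h.py <<'E'
import numpy as np,cv2
from rig import *
def ray(n,u,v):
    m=camera_model(n);T=np.array(m["world_from_camera"])
    d=T[:3,:3]@np.array([(u-m["cx"])/m["fx"],-(v-m["cy"])/m["fy"],-1.]);return T[:3,3],d/np.linalg.norm(d)
def onz(n,u,v,z):
    o,d=ray(n,u,v);return o+d*(z-o[2])/d[2]
def tri(p,q):
    o,d=ray("top",*p);o2,e=ray("scene",*q)
    s=np.linalg.lstsq(np.c_[d,-e],o2-o,rcond=None)[0];a=o+s[0]*d;b=o2+s[1]*e;return (a+b)/2,np.linalg.norm(a-b)
def cen(mask):
    y,x=np.nonzero(mask);return x.mean(),y.mean(),len(x)
E
python3 - <<'E'
from h import *
np.set_printoptions(precision=1,suppress=True)
t=cv2.imread("pics/top0.png");s=cv2.imread("pics/scene0.png")
def box(im,x0,y0,x1,y1):
    m=np.zeros(im.shape[:2],bool);m[y0:y1,x0:x1]=1;return m
def hsv(im):return [c.astype(int) for c in cv2.split(cv2.cvtColor(im,cv2.COLOR_BGR2HSV))]
h,S,v=hsv(t);B=box(t,360,185,400,240)
ye=B&(S>150)&(h>22)&(h<35)&(v>120); print("head top",cen(ye), onz("top",*cen(ye)[:2],90))
ring=B&(S>90)&(h>8)&(h<35)&~ye; y,x=np.nonzero(ring);print("ring",cen(ring),onz("top",*cen(ring)[:2],70))
w=(B&(S<45)&(v>165)).astype(np.uint8)
c=max(cv2.findContours(w,0,2)[0],key=cv2.contourArea)
P=np.array([onz("top",*p[0],62)[:2] for p in c],np.float32);r=cv2.minAreaRect(P);print("stand",r);print(cv2.boxPoints(r))
bk=box(t,375,192,390,206)&(v<80);print("plain",cen(bk),onz("top",*cen(bk)[:2],76))
h2,S2,v2=hsv(s);B2=box(s,205,170,240,200)
ye2=B2&(S2>150)&(h2>20)&(h2<35)&(v2>100);print("scene head",cen(ye2));print("tri head",tri(cen(ye)[:2],cen(ye2)[:2]))
print("tongue v");print(v[202:225,277:293]);print("S");print(S[208:224,279:292])
E
```

```text
head top (np.float64(379.3225806451613), np.float64(220.2258064516129), 31) [ 478.  -309.7   90. ]
ring (np.float64(377.96), np.float64(224.28), 75) [ 469.4 -308.3   70. ]
stand ((514.9642333984375, -322.7523193359375), (55.17145919799805, 128.22833251953125), 72.29965209960938)
[[ 445.5 -329.5]
 [ 567.7 -368.5]
 [ 584.4 -316. ]
 [ 462.3 -277. ]]
plain (np.float64(382.42857142857144), np.float64(198.9047619047619), 21) [ 546.8 -331.9   76. ]
scene head (np.float64(219.2173913043478), np.float64(187.7826086956522), 23)
tri head (array([ 481. , -313.6,   79.3]), np.float64(3.4294490030031524))
tongue v
[[127 111 126 103  43  34  43  64 125 157 151 155  55  46  72  61]
 [ 82  39  34  45  54  53  56  58 143 128 113 126  62  43  52  51]
 [ 53  50  53  60  60  62  57  57  82  67  32  44  47  50  51  51]
 [118  47  62  59  60  61  60  56  51  48  47  49  51  50  50  50]
 [128  38  62  60  58  60  59  58  59  49  50  50  47  46  43  43]
 [ 44  42  61  58  58  57  60  59  58  50  46  44  54  68  92  91]
 [ 47  41  57  59  56  59  58  57  58  50  71 107 100  81 116 114]
 [ 49  52  47  58  58  
[... 1024 characters left out ...]
125 124 126 123 125 124]]
S
[[45 39 41 48 44 40 53 26 29 29 33 19 26]
 [38 40 44 46 44 44 40 56 22 26 33 23 38]
 [ 8 48 36 49 40 38 46 47 29 38 38 43 42]
 [39 61 48 45 45 36 45 48 47 39 40 39 39]
 [29 52 46 41 45 48 40 42 47 38 38 37 37]
 [33 33 39 45 41 44 34 43 45 42 40 39 40]
 [43 35 52 41 40 57 22 23 39 39 39 39 38]
 [39 39 25 48 25 35 38 34 10 47 39 38 39]
 [36 40 35 36 36 38 37 39 24 43 39 39 37]
 [39 38 32 44 37 39 38 40 33 48 42 35 36]
 [40 36 40 20 46 41 39 43 44 43 48 36 36]
 [37 37 39 32 53 41 43 46 42 39 38 39 37]
 [39 39 38 35 32 42 51 36 36 45 32 36 41]
 [39 41 40 40 39 49 44 18 25 36 33 35 40]
 [38 39 39 38 28 27 40 34 35 38 40 37 37]
 [38 37 39 38 39 38 38 37 38 36 39 37 37]]
```

```bash
python3 - <<'E'
from h import *
np.set_printoptions(precision=1,suppress=True)
t=cv2.imread("pics/top0.png").astype(float).max(2)
C=[];L=[];R=[]
def cross(row,a,b,th):
    for i in range(a,b,1 if b>a else -1):
        j=i+(1 if b>a else -1)
        if (row[i]-th)*(row[j]-th)<=0: return i+(th-row[i])/(row[j]-row[i])*(j-i)
for r in range(213,220):
    l=cross(t[r],278,286,90) ; rr=cross(t[r],292,286,90)
    L.append(onz("top",l,r,120));R.append(onz("top",rr,r,120))
L=np.array(L);R=np.array(R)
for nm,P in(("L",L),("R",R)):
    k=np.polyfit(P[:,0],P[:,1],1);print(nm,k,"at500",np.polyval(k,500),np.std(P[:,1]-np.polyval(k,P[:,0])))
y,x=np.mgrid[214:220,282:290];w=np.clip(t[214:220,282:290]-60,0,75)
w[(x>=288)|(x<=282)]=0
u,v=(x*w).sum()/w.sum(),(y*w).sum()/w.sum();print("hole",u,v,onz("top",u,v,120), "area px",w.sum()/75)
# plate front top edge
P=[]
for c in range(258,306):
    col=t[:,c]; g=np.diff(col[185:222]);
    i=int(np.argmin(g))+185; P.append((c,i,round(g.min())))
print(P)
hsv=cv2.cvtColor(cv2.imread("pics/top0.png"),cv2.COLOR_BGR2HSV)[208:238,366:394]
print(hsv[4:16,8:20,0]);print(hsv[4:16,8:20,2])
E
```

```text
L [   0.4 -206.5] at500 -15.256518968549528 1.465265008748127
R [   0.2 -157.2] at500 -38.12127883798088 0.17403419147393953
hole 284.98219584569733 216.73887240356083 [509.5 -23.6 120. ] area px 8.986666666666666
[(258, 208, -45), (259, 210, -56), (260, 208, -91), (261, 208, -56), (262, 209, -47), (263, 207, -76), (264, 207, -62), (265, 208, -45), (266, 206, -79), (267, 206, -52), (268, 205, -51), (269, 205, -46), (270, 205, -56), (271, 204, -48), (272, 204, -38), (273, 204, -60), (274, 207, -83), (275, 207, -91), (276, 206, -51), (277, 206, -84), (278, 202, -72), (279, 202, -92), (280, 202, -58), (281, 201, -71), (282, 201, -86), (283, 201, -62), (284, 200, -63), (285, 200, -67), (286, 203, -61), (287, 203, -81), (288, 203, -82), (289, 199, -57), (290, 198, -58), (291, 198, -41), (292, 198, -70), (293, 198, -48), (294, 199, -54), (295, 197, -85), (296, 197, -48), (297, 198, -58), (298, 196, -98), (299, 196, -68), (300, 195, -44), (301, 195, -82), (302, 195, -68), (303, 196, -47), (304, 194, -86), (305, 194, -61)]
[[ 53  66  66  66  55  66  66  66  68  65  66  60]
 [ 66  54  60  70 
[... 456 characters left out ...]
10 120 115 174  40  96  90 107  23]
 [ 77  72  90 101 106 108  98  90  70  80 104  22]]
[[182 183 183 183 184 184 184 183 182 185 183 183]
 [183 182 184 186 186 186 187 187 184 182 184 183]
 [182 183 186 188 171 177 175 170 190 186 184 183]
 [184 186 189 176 109 177 167 165 180 180 186 184]
 [191 191 183 112  90 190 182 180 180 176 193 184]
 [170 173 142  53 123 190 182 180 179 169 199 185]
 [128 124 120  59 163 193 183 182 182 168 180 190]
 [138 103 125  61 139 176 175 189 190 147 136 170]
 [175  82  80  57  62 111 123 157 148 109 124 136]
 [198 107  80  59  51  48  34  37 120 157  99 135]
 [191 138 105  99  77  81  89  79 194 200 102 143]
 [189 192 152 161 126 129 165 148 196 193 137 143]]
```

```bash
python3 - <<'E'
from h import *
np.set_printoptions(precision=2,suppress=True)
t=cv2.imread("pics/top0.png").astype(float).max(2)
P=[]
for c in range(262,304):
    g=np.diff(t[190:212,c]);e=208.3-(c-260)*14/45
    for_i=[i for i in range(len(g)) if abs(i+190-e)<3]
    w=np.array([max(-g[i],0) for i in for_i]);P.append((c,(w*(np.array(for_i)+190.5)).sum()/w.sum()))
P=np.array(P);W=np.array([onz("top",*p,147) for p in P])
k=np.polyfit(W[:,1],W[:,0],1);print("plate x=f(y)",k,"yaw",-np.arctan(k[0]),"std",np.std(W[:,0]-np.polyval(k,W[:,1])))
yaw=-np.arctan(k[0]);print(W[0],W[-1])
head=onz("top",380.8,217.2,98);print("head",head)
hole=onz("top",285.0,216.74,120)
print("plate at tongue",np.polyval(k,-20))
for r in range(213,220):
    row=t[r]; l=[i for i in range(278,287) if row[i]>=88 and row[i+1]<88][:1]; rr=[i for i in range(295,285,-1) if row[i]>=88 and row[i-1]<88][:1]
    if l and rr:
        a=l[0]+(row[l[0]]-88)/(row[l[0]]-row[l[0]+1]); b=rr[0]-(row[rr[0]]-88)/(row[rr[0]]-row[rr[0]-1])
        A=onz("top",a,r,120);B=onz("top",b,r,120);n=np.array([-np.sin(yaw),np.cos(yaw)])
        print(r,a,b,"width perp",(A-B)[:2]@n,"mid lateral vs hole",((A+B)/2-hole)[:2]@n)
E
```

```text
plate x=f(y) [ -0.22 545.91] yaw 0.21951468760399404 std 1.4106272166629654
[536.15  42.   147.  ] [563.9  -82.34 147.  ]
head [ 485.41 -313.69   98.  ]
plate at tongue 550.37331834287
213 279.3414634146341 287.9024390243902 width perp 24.43167900910047 mid lateral vs hole 0.39573675021732013
214 280.15384615384613 288.1730769230769 width perp 22.87415013459108 mid lateral vs hole -0.20371086788876225
215 280.4835164835165 288.5652173913044 width perp 23.040914006954573 mid lateral vs hole -0.28755130325242706
216 280.57142857142856 288.93023255813955 width perp 23.819223970135496 mid lateral vs hole 0.011833429580949573
217 281.1454545454545 289.1698113207547 width perp 22.85482933827759 mid lateral vs hole -0.20282337633865719
218 281.47872340425533 289.5633802816901 width perp 23.01517625858095 mid lateral vs hole -0.2936957601150081
219 281.56 290.04545454545456 width perp 24.144263228665015 mid lateral vs hole -0.15182749190242184
```

```bash
cat >> h.py <<'E'
from scipy.spatial.transform import Rotation as Ro
def todo(x,y,z,yaw):
    """units to TCP target; yaw = world yaw of grasp frame (tool x = -pin x)"""
    s=sense();q=s["ee_rot"];R=Ro.from_quat([q[1],q[2],q[3],q[0]])
    T=Ro.from_euler("z",yaw)*Ro.from_matrix(np.diag([-1.,1,-1]))
    p=np.array(s["eef_pos"])
    print("t %.1f"%s["time_s"],"pos",p.round(1),"F",np.round(s["force"],1),"W",np.round(s["wrist_torque"],2),"grip %.3f %.0f"%(s["grip_width"],s["grip_force"]))
    print("shift",(R.inv().apply(np.array([x,y,z])-p)/25).round(2),"turn",((R.inv()*T).as_rotvec(degrees=True)/8).round(2),"q",np.round(s["joints"],2))
E
R='[[-0.85,-1,0,0,0,0,45],[-0.85,-1,0,0,0,0,45],[-0.85,-1,0,0,0,0,45],[-0.85,-1,0,0,0,0,45],[-0.85,-1,0,0,0,0,45],[-0.85,-1,0,0,0,0,45],[-0.85,-1,0,0,0,0,45],[-0.85,-1,0,0,0,0,45]]'
python3 -c "from h import *;todo(485,-313.4,110,-.309)"
python3 -m crank '[[[-0.85,-1,0,0,0,-0.1,45],[-0.85,-1,0,0,0,-0.1,45],[-0.85,-1,0,0,0,0,45],[-0.85,-1,0,0,0,0,45],[-0.85,-1,0,0,0,0,45],[-0.85,-1,0,0,0,0,45],[-0.85,-1,0,0,0,0,45],[-0.85,-1,0,0,0,0,45]]]' 30
python3 -c "from h import *;todo(485,-313.4,110,-.309)"
```

```text
t 0.1 pos [175.4 494.6 230.8] F [-0.3  0.1 -0.4] W [-0.04  0.03 -0.03] grip 0.996 0
shift [-22.48 -26.32   4.85] turn [-0.01 -0.   -0.23] q [ 1.01  0.31  1.5  -0.    1.33 -0.22]
time_s: 0.9
eef_pos: [274.5, 250.4, 231.1]
ee_rot: [-0.0, 0.156, 0.988, -0.0]
force: [0.5, 0.8, -0.3]
grip_width: 0.526
grip_force: 0.0
t 0.9 pos [274.5 250.4 231.1] F [ 0.5  0.8 -0.3] W [ 0.   -0.01 -0.01] grip 0.526 0
shift [-14.95 -18.87   4.85] turn [-0.   -0.   -0.03] q [ 0.42 -0.04  1.9  -0.    1.27 -0.84]
```

```bash

python3 -m crank '[[[-0.8,-1,0,0,0,0,45],[-0.8,-1,0,0,0,0,45],[-0.8,-1,0,0,0,0,45],[-0.8,-1,0,0,0,0,45],[-0.8,-1,0,0,0,0,45],[-0.8,-1,0,0,0,0,45],[-0.8,-1,0,0,0,0,45],[-0.8,-1,0,0,0,0,45]]]' >/dev/null
python3 -m crank '[[[-0.8,-1,0,0,0,0,45],[-0.8,-1,0,0,0,0,45],[-0.8,-1,0,0,0,0,45],[-0.8,-1,0,0,0,0,45],[-0.8,-1,0,0,0,0,45],[-0.8,-1,0,0,0,0,45],[-0.8,-1,0,0,0,0,45],[-0.8,-1,0,0,0,0,45]]]'
python3 -c "from h import *;todo(485,-313.4,120,-.309)"
```

```text
time_s: 2.5
eef_pos: [455.9, -228.6, 230.9]
ee_rot: [-0.0, 0.156, 0.988, 0.0]
force: [0.8, 0.5, -0.1]
grip_width: 0.525
grip_force: 0.0
t 2.5 pos [ 455.9 -228.6  230.9] F [ 0.8  0.5 -0.1] W [ 0.   -0.04  0.06] grip 0.525 0
shift [-2.15 -2.87  4.44] turn [ 0.   -0.   -0.03] q [-0.69  0.28  1.54  0.    1.32 -1.95]
```

```bash

python3 -m crank '[[[-0.5,-0.6,0.8,0,0,0,45],[-0.5,-0.6,0.8,0,0,0,45],[-0.4,-0.6,0.8,0,0,0,45],[0,0,0.8,0,0,0,45],[0,0,0.8,0,0,0,45],[0,0,0,0,0,0,45],[0,0,0,0,0,0,45],[0,0,0,0,0,0,45]]]' >/dev/null
python3 - <<'E'
from h import *
todo(485,-313.4,76,-.309)
for n in("top","scene"):
    im=capture(n); cv2.imwrite(f"pics/{n}1.png",im)
a=cv2.resize(cv2.imread("pics/scene1.png")[150:220,170:270],None,fx=5,fy=5,interpolation=2);b=cv2.resize(cv2.imread("pics/top1.png")[185:245,340:420],None,fx=5,fy=5,interpolation=2)
o=np.zeros((350,800,3),np.uint8);o[:350,:400]=a[:350,50:450];o[:300,400:]=b;cv2.imwrite("pics/c1.png",o)
E
```

```text
t 3.3 pos [ 475.6 -281.3  132.5] F [-0.8  0.3 -0.3] W [-0.01 -0.   -0.  ] grip 0.525 0
shift [-0.75 -1.11  2.26] turn [-0.01  0.01 -0.03] q [-0.75  0.47  1.55 -0.    1.13 -2.  ]
```

View pics/c1.png

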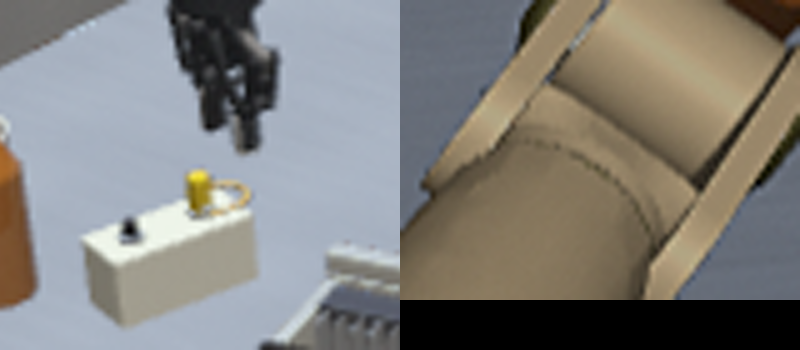

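The scene half shows the open fingers above and to the right of the yellow head, with about 35 mm of clearance. The top half shows only the arm. I'll centre over the head and go down.

```bash

python3 -m crank '[[[-0.4,-0.6,0,0,0,0,45],[-0.35,-0.5,0,0,0,0,45],[0,0,0,0,0,0,45],[0,0,0,0,0,-0.03,45],[0,0,0.5,0,0,0,45],[0,0,0.5,0,0,0,45],[0,0,0.2,0,0,0,45],[0,0,0,0,0,0,45]]]' >/dev/null
python3 -c "from h import *;todo(485,-313.4,76,-.309)"
```

```text
t 4.2 pos [ 484.1 -312.3  100. ] F [ 0.  -0.3  0.8] W [ 0.02 -0.    0.  ] grip 0.525 0
shift [-0.05 -0.03  0.96] turn [ 0.01 -0.02  0.  ] q [-0.78  0.55  1.5   0.    1.09 -2.04]
```

```bash

python3 -m crank '[[[-0.04,-0.03,0.4,0,0,0,45],[0,0,0.4,0,0,0,45],[0,0,0.15,0,0,0,45],[0,0,0,0,0,0,45],[0,0,0,0,0,0,25],[0,0,0,0,0,0,12],[0,0,0,0,0,0,8],[0,0,0,0,0,0,8]]]' 40
python3 -m crank '[[[0,0,0,0,0,0,8],[0,0,0,0,0,0,8],[0,0,0,0,0,0,8],[0,0,0,0,0,0,8],[0,0,0,0,0,0,8],[0,0,0,0,0,0,8],[0,0,0,0,0,0,8],[0,0,0,0,0,0,8]]]' 50
python3 -c "from h import *;todo(485,-313.4,180,-.309)"
```

```text
time_s: 5.0
eef_pos: [485.5, -314.1, 78.0]
ee_rot: [0.0, 0.154, 0.988, -0.0]
force: [-0.0, 0.4, 3.2]
grip_width: 0.172
grip_force: 42.0
time_s: 5.8
eef_pos: [485.5, -314.1, 78.0]
ee_rot: [0.0, 0.154, 0.988, -0.0]
force: [0.5, 0.5, 6.6]
grip_width: 0.169
grip_force: 50.6
t 5.8 pos [ 485.5 -314.1   78. ] F [0.5 0.5 6.6] W [0.06 0.06 0.  ] grip 0.169 51
shift [ 0.02  0.02 -4.08] turn [-0.    0.01  0.  ] q [-0.78  0.59  1.51 -0.    1.04 -2.04]
```

```bash

python3 -m crank '[[[0,0,-0.3,0,0,0,8],[0,0,-0.5,0,0,0,8],[0,0,-0.7,0,0,0,8],[0,0,-0.8,0,0,0,8],[0,0,-0.8,0,0,0,8],[0,0,-0.8,0,0,0,8],[0,0,-0.6,0,0,0,8],[0,0,-0.4,0,0,0,8]]]' 
python3 - <<'E'
from h import *
capture("top")
todo(500,-23,200,.222)
im=capture("scene");cv2.imwrite("pics/c2.png",cv2.resize(im[110:220,160:280],None,fx=5,fy=5,interpolation=2))
E
```

```text
time_s: 6.6
eef_pos: [485.4, -314.1, 201.9]
ee_rot: [0.001, 0.154, 0.988, -0.001]
force: [0.1, 0.4, -1.1]
grip_width: 0.173
grip_force: 49.8
t 6.7 pos [ 485.7 -314.3  203. ] F [-0.3 -0.1  0.2] W [-0.08 -0.03 -0.04] grip 0.172 50
shift [ 3.   11.28  0.09] turn [-0.02  0.02 -3.8 ] q [-0.78  0.45  1.38 -0.    1.31 -2.04]
```

View pics/c2.png

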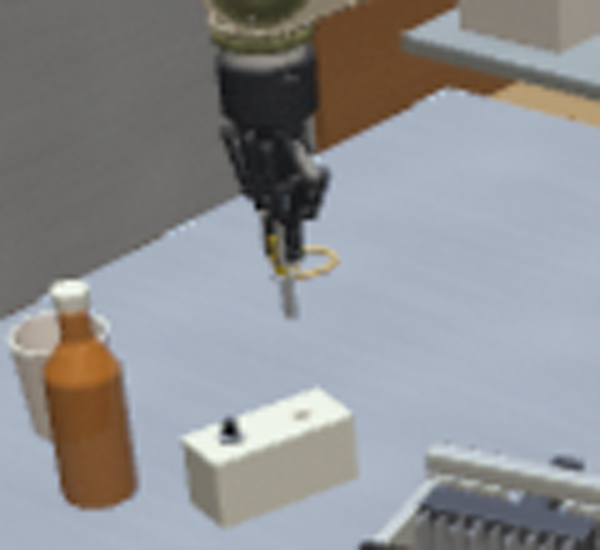

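```bash

python3 -m crank '[[[0.25,0.9,0,0,0,0,8],[0.25,1,0,0,0,0,8],[0.25,1,0,0,0,0,8],[0.25,1,0,0,0,0,8],[0.25,1,0,0,0,0,8],[0.25,1,0,0,0,0,8],[0.25,1,0,0,0,0,8],[0.25,1,0,0,0,0,8]]]' >/dev/null
python3 -m crank '[[[0.25,1,0,0,0,0,8],[0.25,1,0,0,0,0,8],[0,0.9,0,0,0,0,8],[0,0.4,0,0,0,-0.8,8],[0,0,0,0,0,-0.8,8],[0,0,0,0,0,-0.8,8],[0,0,0,0,0,-0.8,8],[0,0,0,0,0,-0.6,8]]]' >/dev/null
python3 -c "from h import *;todo(511.2,-23.4,185,.222)"
```

```text
t 8.3 pos [510.4 -28.  199.2] F [-0.5  0.  -1.5] W [ 0.05 -0.   -0.03] grip 0.170 50
shift [-0.07  0.17  0.57] turn [ 0.01 -0.01  0.03] q [-0.28  0.31  1.59  0.    1.25 -2.08]
```

```bash

python3 -m crank '[[[-0.07,0.17,0,0,0,0.03,8],[0,0,0.2,0,0,0,8],[0,0,0.2,0,0,0,8],[0,0,0.2,0,0,0,8],[0,0,0.15,0,0,0,8],[0,0,0,0,0,0,8],[0,0,0,0,0,0,8],[0,0,0,0,0,0,8]]]' >/dev/null
python3 - <<'E'
from h import *
todo(511.2,-23.4,172,.222)
a=capture("scene");b=capture("top");todo(511.2,-23.4,172,.222)
o=np.hstack([cv2.resize(a[170:240,220:300],(400,350),interpolation=2),cv2.resize(b[180:250,250:330],(400,350),interpolation=2)]);cv2.imwrite("pics/c3.png",o)
E
```

```text
t 9.1 pos [511.7 -23.7 181.5] F [-1.   0.1 -0.3] W [0.04 0.03 0.01] grip 0.175 50
shift [0.02 0.02 0.38] turn [-0.    0.   -0.03] q [-0.28  0.33  1.61 -0.    1.2  -2.06]
t 9.2 pos [511.7 -23.7 181.5] F [ 0.3 -0.5 -1.6] W [-0.03  0.01 -0.04] grip 0.170 50
shift [0.02 0.02 0.38] turn [-0.    0.   -0.03] q [-0.28  0.33  1.61 -0.    1.2  -2.06]
```

View pics/c3.png

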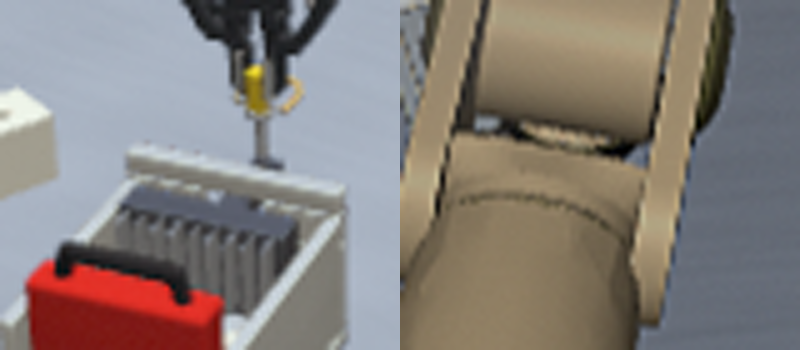

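The scene half shows the pin upright with its nose just over the tongue and the ring pointing outward. The top half is blocked by the arm. I'll lower gently at 10 mm/s.

```bash

python3 -m crank '[[[0.02,0.02,0.04,0,0,0,8],[0,0,0.04,0,0,0,8],[0,0,0.04,0,0,0,8],[0,0,0.04,0,0,0,8],[0,0,0.04,0,0,0,8],[0,0,0.04,0,0,0,8],[0,0,0.04,0,0,0,8],[0,0,0.04,0,0,0,8]]]' >/dev/null
python3 -c "from h import *;todo(511.2,-23.4,136,.222)"
python3 -m crank '[[[0,0,0.04,0,0,0,8],[0,0,0.04,0,0,0,8],[0,0,0,0,0,0,8],[0,0,0,0,0,0,8],[0,0,0,0,0,0,8],[0,0,0,0,0,0,8],[0,0,0,0,0,0,8],[0,0,0,0,0,0,8]]]' >/dev/null
python3 -c "from h import *;todo(511.2,-23.4,136,.222)"
```

```text
t 10.0 pos [511.  -23.3 173.2] F [-0.8 -0.5 -1.6] W [ 0.05 -0.03  0.01] grip 0.174 50
shift [-0.01 -0.01  1.49] turn [-0.    0.   -0.03] q [-0.27  0.34  1.62 -0.    1.18 -2.06]
t 10.8 pos [511.  -23.3 171.3] F [-0.1 -0.3 -1.5] W [ 0.   -0.02  0.  ] grip 0.174 50
shift [-0.01 -0.01  1.41] turn [ 0.   -0.   -0.03] q [-0.27  0.34  1.63 -0.    1.18 -2.06]
```

Still no contact at TCP z = 171, so I'll carry on in 2 mm steps.

```bash

python3 -m crank '[[[0,0,0.04,0,0,0,8],[0,0,0.04,0,0,0,8],[0,0,0,0,0,0,8],[0,0,0,0,0,0,8],[0,0,0,0,0,0,8],[0,0,0,0,0,0,8],[0,0,0,0,0,0,8],[0,0,0,0,0,0,8]]]' >/dev/null
python3 -c "from h import *;todo(511.2,-23.4,136,.222)"
python3 -m crank '[[[0,0,0.04,0,0,0,8],[0,0,0.04,0,0,0,8],[0,0,0,0,0,0,8],[0,0,0,0,0,0,8],[0,0,0,0,0,0,8],[0,0,0,0,0,0,8],[0,0,0,0,0,0,8],[0,0,0,0,0,0,8]]]' >/dev/null
python3 -c "from h import *;todo(511.2,-23.4,136,.222)"
```

```text
t 11.6 pos [511.  -23.3 169.3] F [ 0.2 -0.1 -2. ] W [0.01 0.02 0.  ] grip 0.172 50
shift [-0.01 -0.01  1.33] turn [-0.    0.   -0.03] q [-0.27  0.34  1.63  0.    1.17 -2.06]
t 12.4 pos [511.  -23.3 167.3] F [ 0.1 -0.4 -1.2] W [-0.   -0.03 -0.01] grip 0.177 50
shift [-0.01 -0.01  1.25] turn [-0.    0.   -0.03] q [-0.27  0.34  1.63 -0.    1.17 -2.06]
```

```bash

python3 -m crank '[[[0,0,0.04,0,0,0,8],[0,0,0.04,0,0,0,8],[0,0,0,0,0,0,8],[0,0,0,0,0,0,8],[0,0,0,0,0,0,8],[0,0,0,0,0,0,8],[0,0,0,0,0,0,8],[0,0,0,0,0,0,8]]]' >/dev/null
python3 -c "from h import *;todo(511.2,-23.4,136,.222)"
python3 -m crank '[[[0,0,0.04,0,0,0,8],[0,0,0.04,0,0,0,8],[0,0,0,0,0,0,8],[0,0,0,0,0,0,8],[0,0,0,0,0,0,8],[0,0,0,0,0,0,8],[0,0,0,0,0,0,8],[0,0,0,0,0,0,8]]]' >/dev/null
python3 -c "from h import *;todo(511.2,-23.4,136,.222)"
```

```text
t 13.2 pos [511.  -23.3 165.3] F [-0.  -0.1 -2.3] W [ 0.07  0.   -0.04] grip 0.175 50
shift [-0.01 -0.01  1.17] turn [-0.    0.   -0.03] q [-0.27  0.35  1.63 -0.    1.16 -2.06]
t 14.0 pos [511.  -23.3 163.3] F [ 0.1  0.  -0.2] W [ 0.05 -0.02  0.01] grip 0.173 50
shift [-0.01 -0.01  1.09] turn [-0.    0.   -0.03] q [-0.27  0.35  1.64 -0.    1.16 -2.06]
```

```bash

python3 -m crank '[[[0,0,0.04,0,0,0,8],[0,0,0.04,0,0,0,8],[0,0,0.04,0,0,0,8],[0,0,0.04,0,0,0,8],[0,0,0.04,0,0,0,8],[0,0,0,0,0,0,8],[0,0,0,0,0,0,8],[0,0,0,0,0,0,8]]]' >/dev/null
python3 - <<'E'
from h import *
a=capture("scene");todo(511.2,-23.4,136,.222)
cv2.imwrite("pics/c4.png",cv2.resize(a[170:240,220:300],(640,560),interpolation=2))
E
```

```text
t 14.8 pos [511.  -23.3 158.3] F [-0.2  0.9 -1.6] W [-0.03 -0.04 -0.  ] grip 0.176 50
shift [-0.01 -0.01  0.89] turn [-0.    0.   -0.03] q [-0.27  0.35  1.64 -0.    1.15 -2.06]
```

View pics/c4.png

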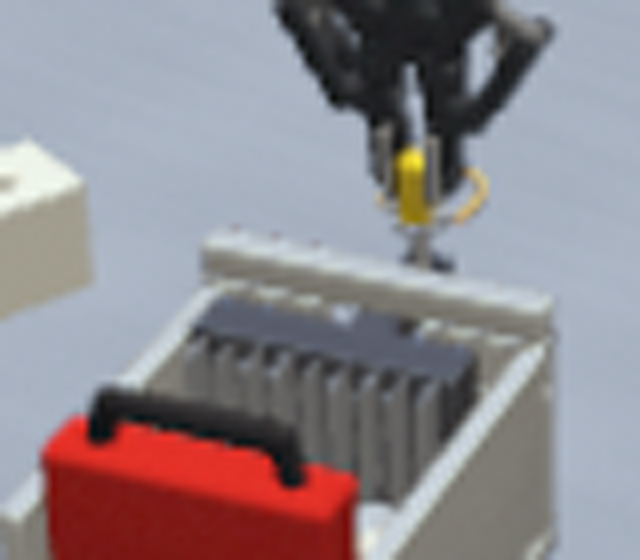

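The shank now enters the tongue with part of it hidden, and the tongue's tip shows beyond it with no contact force. The pin is in the hole, so I'll continue down.

```bash

python3 -m crank '[[[0,0,0.04,0,0,0,8],[0,0,0.04,0,0,0,8],[0,0,0.04,0,0,0,8],[0,0,0.04,0,0,0,8],[0,0,0.04,0,0,0,8],[0,0,0.04,0,0,0,8],[0,0,0.04,0,0,0,8],[0,0,0.04,0,0,0,8]]]' >/dev/null
python3 -c "from h import *;todo(511.2,-23.4,136,.222)"
python3 -m crank '[[[0,0,0.04,0,0,0,8],[0,0,0.04,0,0,0,8],[0,0,0.04,0,0,0,8],[0,0,0.04,0,0,0,8],[0,0,0.04,0,0,0,8],[0,0,0.04,0,0,0,8],[0,0,0.04,0,0,0,8],[0,0,0.04,0,0,0,8]]]' >/dev/null
python3 -c "from h import *;todo(511.2,-23.4,136,.222)"
```

```text
t 15.7 pos [511.  -23.3 150.2] F [ 0.1 -0.2 -1.6] W [ 0.04 -0.07  0.03] grip 0.176 50
shift [-0.01 -0.01  0.57] turn [-0.   -0.   -0.03] q [-0.27  0.36  1.65 -0.    1.13 -2.06]
t 16.4 pos [511.  -23.3 142.2] F [ 1.  -0.4 -1.8] W [ 0.   -0.02 -0.01] grip 0.178 50
shift [-0.01 -0.01  0.25] turn [ 0.   -0.   -0.03] q [-0.27  0.37  1.66  0.    1.11 -2.06]
```

```bash

python3 -m crank '[[[0,0,0.04,0,0,0,8],[0,0,0.04,0,0,0,8],[0,0,0.04,0,0,0,8],[0,0,0.04,0,0,0,8],[0,0,0,0,0,0,8],[0,0,0,0,0,0,8],[0,0,0,0,0,0,8],[0,0,0,0,0,0,8]]]' >/dev/null
python3 -c "from h import *;todo(511.2,-23.4,136,.222)"
python3 -m crank '[[[0,0,0.04,0,0,0,8],[0,0,0.04,0,0,0,8],[0,0,0,0,0,0,8],[0,0,0,0,0,0,8],[0,0,0,0,0,0,8],[0,0,0,0,0,0,8],[0,0,0,0,0,0,8],[0,0,0,0,0,0,8]]]' >/dev/null
python3 -c "from h import *;todo(511.2,-23.4,136,.222)"
```

```text
t 17.2 pos [511.  -23.3 138.4] F [ 0.8  0.2 -1.8] W [ 0.02 -0.01  0.02] grip 0.173 50
shift [-0.01 -0.01  0.09] turn [-0.    0.   -0.03] q [-0.27  0.38  1.67 -0.    1.1  -2.06]
t 18.1 pos [511.  -23.3 136.3] F [ 0.1  0.3 -1.7] W [-0.01 -0.   -0.03] grip 0.173 50
shift [-0.01 -0.01  0.01] turn [ 0.   -0.   -0.03] q [-0.27  0.38  1.67 -0.    1.09 -2.06]
```

```bash

python3 -m crank '[[[0,0,0.03,0,0,0,8],[0,0,0.03,0,0,0,8],[0,0,0,0,0,0,8],[0,0,0,0,0,0,8],[0,0,0,0,0,0,8],[0,0,0,0,0,0,8],[0,0,0,0,0,0,8],[0,0,0,0,0,0,8]]]' >/dev/null
python3 -c "from h import *;todo(511.2,-23.4,136,.222)"
python3 -m crank '[[[0,0,0.02,0,0,0,8],[0,0,0.02,0,0,0,8],[0,0,0,0,0,0,8],[0,0,0,0,0,0,8],[0,0,0,0,0,0,8],[0,0,0,0,0,0,8],[0,0,0,0,0,0,8],[0,0,0,0,0,0,8]]]' >/dev/null
python3 -c "from h import *;todo(511.2,-23.4,136,.222)"
```

```text
t 18.9 pos [511.2 -23.3 135.9] F [-3.4  1.   9.9] W [ 0.11  0.7  -0.11] grip 0.176 51
shift [ 0.   -0.01 -0.  ] turn [-0.    0.01 -0.03] q [-0.27  0.38  1.67 -0.    1.09 -2.06]
t 19.6 pos [511.3 -23.3 135.9] F [-6.8  2.5 18.1] W [ 0.25  1.39 -0.03] grip 0.172 53
shift [ 0.   -0.01 -0.01] turn [-0.01  0.01 -0.03] q [-0.27  0.38  1.67 -0.    1.09 -2.06]
```

The collar seated at TCP z = 136, as predicted. I'll ease off, open, and rise clear of the head.

```bash

python3 -m crank '[[[0,0,-0.04,0,0,0,8],[0,0,0,0,0,0,14],[0,0,0,0,0,0,20],[0,0,0,0,0,0,30],[0,0,0,0,0,0,40],[0,0,0,0,0,0,40],[0,0,-0.1,0,0,0,40],[0,0,-0.2,0,0,0,40]]]' >/dev/null
python3 -m crank '[[[0,0,-0.3,0,0,0,40],[0,0,-0.3,0,0,0,40],[0,0,-0.4,0,0,0,40],[0,0,-0.4,0,0,0,40],[0,0,-0.3,0,0,0,40],[0,0,0,0,0,0,40],[0.8,0,0,0,0,0,30],[0.7,0,0,0,0,0,0]]]' >/dev/null
python3 - <<'E'
from h import *
y=.222
todo(511.2-38*np.cos(y),-23.3-38*np.sin(y),140,y)
a=capture("scene");b=capture("top")
o=np.hstack([cv2.resize(a[170:240,220:300],(400,350),interpolation=2),cv2.resize(b[180:250,250:330],(400,350),interpolation=2)]);cv2.imwrite("pics/c5.png",o)
E
```

```text
t 21.2 pos [473.6 -31.3 184.3] F [ 0.4 -0.1  0.7] W [0.01 0.04 0.  ] grip 0.196 0
shift [-0.02 -0.02  1.77] turn [ 0.   -0.01 -0.03] q [-0.31  0.25  1.71 -0.    1.18 -2.1 ]
```

View pics/c5.png

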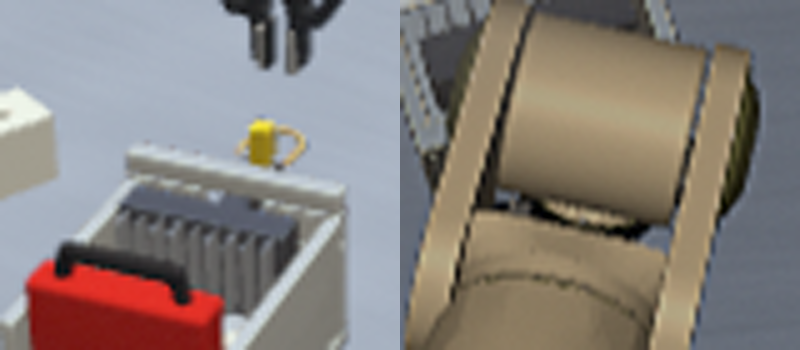

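The pin is home and upright, its yellow head standing just above the plate's edge at crop (262,145), with the ring open and pointing outward. Next I'll check its height by triangulation and come down over the bar with the fingers shut.

```bash

python3 -m crank '[[[-0.02,-0.02,0.3,0,0,-0.03,0],[0,0,0.4,0,0,0,0],[0,0,0.4,0,0,0,0],[0,0,0.4,0,0,0,0],[0,0,0.2,0,0,0,0],[0,0,0.1,0,0,0,0],[0,0,0,0,0,0,0],[0,0,0,0,0,0,0]]]' >/dev/null
python3 - <<'E'
from h import *
y=.222
todo(511.2-38*np.cos(y),-23.3-38*np.sin(y),100,y)
a=capture("scene");hh,S,v=[c.astype(int) for c in cv2.split(cv2.cvtColor(a,cv2.COLOR_BGR2HSV))]
m=np.zeros(S.shape,bool);m[180:215,260:290]=1;m&=(S>150)&(hh>20)&(hh<35)&(v>100)
ys,xs=np.nonzero(m);print(cen(m),xs.min(),xs.max(),ys.min(),ys.max())
M=camera_model("scene");T=np.linalg.inv(np.array(M["world_from_camera"]))
for z in(124,156):
    p=T@[511,-23,z,1];print(z,M["cx"]+M["fx"]*p[0]/-p[2],M["cy"]-M["fy"]*p[1]/-p[2])
E
```

```text
t 22.1 pos [475.2 -31.8 140.1] F [ 1.  -0.1 -1. ] W [ 0.01 -0.03  0.02] grip -0.002 0
shift [0.04 0.02 1.6 ] turn [-0.  0. -0.] q [-0.31  0.3   1.77 -0.    1.07 -2.11]
(np.float64(271.6969696969697), np.float64(198.15151515151516), 33) 270 274 194 202
124 271.7074087586894 201.80383449060807
156 271.45384339104226 194.3822757602311
```

Head rows 194–202 match the 194.4–201.8 expected for a fully home pin. I'll press the bar down.

```bash

python3 -m crank '[[[0.04,0.02,0.08,0,0,0,0],[0,0,0.08,0,0,0,0],[0,0,0.08,0,0,0,0],[0,0,0.08,0,0,0,0],[0,0,0.08,0,0,0,0],[0,0,0.08,0,0,0,0],[0,0,0.08,0,0,0,0],[0,0,0.08,0,0,0,0]]]' >/dev/null
python3 -c "from h import *;todo(474.2,-31.7,100,.222)"
python3 -m crank '[[[0,0,0.08,0,0,0,0],[0,0,0.08,0,0,0,0],[0,0,0.08,0,0,0,0],[0,0,0.08,0,0,0,0],[0,0,0.08,0,0,0,0],[0,0,0.08,0,0,0,0],[0,0,0.08,0,0,0,0],[0,0,0.04,0,0,0,0]]]' >/dev/null
python3 -c "from h import *;todo(474.2,-31.7,100,.222)"
```

```text
t 23.0 pos [473.9 -31.5 123.8] F [-1.2 -0.2  2.7] W [-0.04  0.22 -0.02] grip 0.006 1
shift [-0.01 -0.01  0.95] turn [-0. -0. -0.] q [-0.31  0.32  1.79 -0.    1.03 -2.11]
t 23.8 pos [473.9 -31.5 108.6] F [ 3.  -0.6  2.9] W [ 0.07 -0.45 -0.03] grip 0.001 2
shift [-0.01 -0.01  0.34] turn [ 0.  0. -0.] q [-0.31  0.35  1.8   0.    0.99 -2.11]
```

Contact is about 3 N, as expected, so I'll continue past the over-centre point.

```bash

python3 -m crank '[[[0,0,0.08,0,0,0,0],[0,0,0.08,0,0,0,0],[0,0,0.08,0,0,0,0],[0,0,0.08,0,0,0,0],[0,0,0.08,0,0,0,0],[0,0,0,0,0,0,0],[0,0,0,0,0,0,0],[0,0,0,0,0,0,0]]]' >/dev/null
python3 - <<'E'
from h import *
todo(474.2,-31.7,100,.222)
a=capture("scene")
cv2.imwrite("pics/c6.png",cv2.resize(a[170:240,220:300],(480,420),interpolation=2))
E
```

```text
t 24.6 pos [473.8 -31.5  98.8] F [-0.3  0.7  0.2] W [-0.01 -0.    0.01] grip 0.003 0
shift [-0.01 -0.01 -0.05] turn [ 0. -0. -0.] q [-0.31  0.36  1.81 -0.    0.97 -2.11]
```

View pics/c6.png

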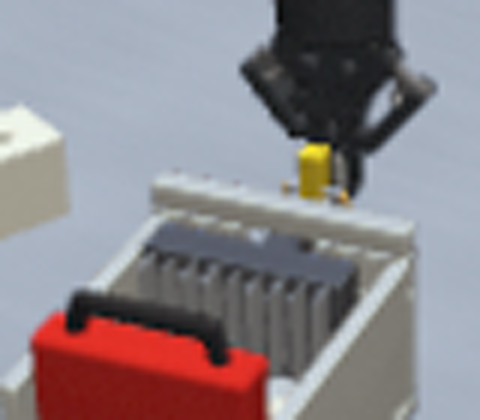

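The ring is gone from the outside, with only its roots visible beside the head at crop (288,188) and (345,198). The force is zero, so it has snapped shut. I'll back away, clear the view and verify.

```bash

python3 -m crank '[[[0.3,0,0,0,0,0,0],[0.6,0,0,0,0,0,0],[0.5,0,-0.4,0,0,0,0],[0,0,-0.8,0,0,0,0],[0,0,-1,0,0,0,0],[0,0,-1,0,0,0,0],[0,0,-1,0,0,0,0],[0,0,-0.5,0,0,0,0]]]' >/dev/null
python3 -m crank '[[[0,-0.6,0,0,0,0,0],[0,-1,0,0,0,0,0],[0,-1,0,0,0,0,0],[0,-1,0,0,0,0,0],[0,-1,0,0,0,0,0],[0,-1,0,0,0,0,0],[0,-1,0,0,0,0,0],[0,-1,0,0,0,0,0]]]' 
python3 - <<'E'
from h import *
a=capture("scene");b=capture("top")
o=np.hstack([cv2.resize(a[170:240,220:300],(400,350),interpolation=2),cv2.resize(b[180:250,250:330],(400,350),interpolation=2)]);cv2.imwrite("pics/c7.png",o)
hh,S,v=[c.astype(int) for c in cv2.split(cv2.cvtColor(b,cv2.COLOR_BGR2HSV))]
m=np.zeros(S.shape,bool);m[195:230,270:300]=1;m&=(S>150)&(hh>22)&(hh<35)&(v>150);print(cen(m))
M=camera_model("top");T=np.linalg.inv(np.array(M["world_from_camera"]));p=T@[511,-23.3,156,1];print(M["cx"]+M["fx"]*p[0]/-p[2],M["cy"]-M["fy"]*p[1]/-p[2])
hh,S,v=[c.astype(int) for c in cv2.split(cv2.cvtColor(a,cv2.COLOR_BGR2HSV))]
m=np.zeros(S.shape,bool);m[180:215,260:290]=1;m&=(S>150)&(hh>20)&(hh<35)&(v>100)
ys,xs=np.nonzero(m);print(cen(m),xs.min(),xs.max(),ys.min(),ys.max())
E
```

```text
time_s: 26.25
eef_pos: [481.0, -226.4, 215.1]
ee_rot: [-0.001, -0.11, 0.994, 0.001]
force: [0.3, 0.6, 0.6]
grip_width: -0.001
grip_force: 0.0
(np.float64(284.76), np.float64(213.84), 25)
284.8527174066408 213.6838826598702
(np.float64(271.4516129032258), np.float64(198.41935483870967), 31) 270 273 195 202
```

View pics/c7.png

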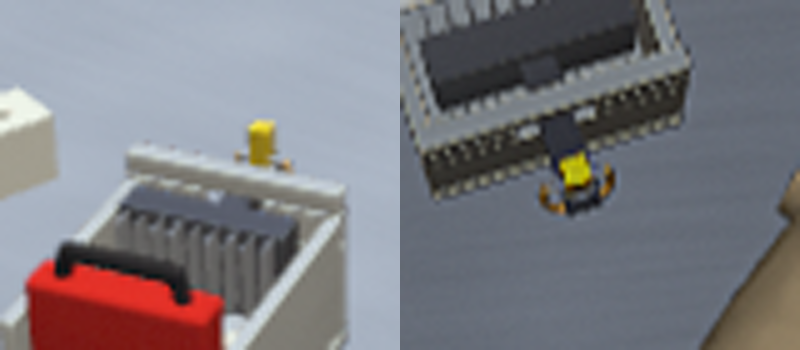

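The head is within 0.2 px of its expected home position in the top view. The ring goes round the tongue's tip, with its bar hidden underneath, so it is shut. Handing in.

```bash

python3 -m crank '[[[0,0,0,0,0,0,0],[0,0,0,0,0,0,0],[0,0,0,0,0,0,0],[0,0,0,0,0,0,0],[0,0,0,0,0,0,0],[0,0,0,0,0,0,0],[0,0,0,0,0,0,0],[0,0,0,0,0,0,0]]]' >/dev/null
python3 -c "from rig import *;print(finish_job())"
```

```text
the job is handed in; nothing more can be done
None
```

The linchpin is fully home in the tongue's hole with its ring snapped shut, the robot is clear, and the job was handed in at about 27 s; no verdict came back, but the last pictures show the pin in place.

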